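Index the glass turntable to the ruby station and lock it

TASK

Turn the engraving turntable by its upright posts, reaching in under the clear splash guard, until the ruby-red glass roundel and its red post face the brass lock arm. Then press the yellow lock knob gently all the way down so that the lock's tongue drops into the ruby station's notch; if it will not go down, ease the turntable a little rather than force it. Leave the tub, the jar and the brush where they are.

Things in the scene. Friction and masses are not known exactly. Their poses are not given: they have to be found in the camera images.
- hub (a point): Centre of the turntable's flat top, on its vertical axis, 40 mm above the bench; fixed in a run. The turntable: aluminium disc with dark steel notched rim, 256 mm across, turning endlessly either way with very little friction (it coasts if flicked; about 1.3 kg). Its grey base: 280 mm across, 13 mm high.
- guard (a point): Centre of the underside of the clear splash guard: flat level disc, 270 mm across, 214 mm above the bench, on the turntable's axis. A tool pointing straight down cannot reach the posts below it; one tilted 35 to 40 degrees, hand outside and fingers pointing inward, can. x axis points to its support, a 22 mm steel pillar 180 mm from the axis on the far side.
- roundel (a point): Centre of the top of the ruby-red glass roundel (38 mm across, standing 7 mm above the turntable), 55 mm from the axis; turns with the turntable. Roundels of five other colours lie every 60 degrees round the same circle.
- ruby (a point): Centre of the top of the red upright post, straight outward of the ruby roundel: round, 12 mm thick, from 40 to 81 mm above the bench, 100 mm from the axis; turns with the turntable. Five like posts, black, stand at 60, 120, 180, 240 and 300 degrees round the axis from it, each outward of its roundel.
- ruby_notch (a point): Middle of the ruby station's notch in the rim, 120 mm from the axis on the radius of the red post, 40 mm above the bench; turns with the turntable. Each post has such a notch, about 12 mm wide.
- index (a point): Fixed point 120 mm from the axis, 40 mm above the bench, at the lock's tongue under the inner end of the brass lock arm (the arm points at the axis). The ruby station is at the lock when the ruby notch is here.
- knob (a point): Centre of the top of the yellow lock knob: 38 mm across, 26 mm high, top 100 mm above the bench when up, 215 mm from the axis on the line through the index point, 80 mm outside the guard's edge; it can be pressed from straight above. Knob, brass arm (14 mm wide, top 74 mm above the bench) and tongue go down together.
- lock (a joint): Travel of the lock: 0 up, 0.014 m fully down. It slides stiffly (about 4 N), has no spring and stays where left. The 9 mm thick round tongue starts 3 mm above the rim: unless a notch's middle lies within about 3 mm of it, the rim stops it after 3 to 4 mm.
- tub: Bystander: loose open white plastic tub, 90 mm across, 70 mm high; origin at the centre of its underside.
- flux: Bystander: loose closed amber glass jar, 52 mm across, 110 mm high; origin at the centre of its underside.
- brush: Bystander: loose hand brush lying flat, about 170 mm long; origin at the middle of its underside, x axis along it.

How it is judged (in metres and radians):
On the way, in this order (a step that is already met when the one before it is completed fails the run):
1. the ruby station is brought to the lock while the lock is still up (horizontal distance between ruby_notch and index below 0.006 m and value of joint lock below 0.006 m), for 0.2 s.
2. the lock is pressed fully down into the ruby notch (horizontal distance between ruby_notch and index below 0.004 m and value of joint lock above 0.012 m), for 0.2 s.
At the end, for the whole second after the job is handed in: The ruby notch is within 4 mm of the index point and the lock is pressed down at least 12 mm of its 14 mm, and it stays so (all of step 2); the robot touches nothing.
It fails at once if the lock was forced (over 40 N from the fingers) (contact force between the fingers and lock above 40 N).
It fails at once if the tub was disturbed (distance of tub from where it was at the start of the episode above 0.03 m or angle between tub's own z axis and vertical above 0.6 rad).
It fails at once if the jar was disturbed (distance of flux from where it was at the start of the episode above 0.03 m or angle between flux's own z axis and vertical above 0.6 rad).
It fails at once if the brush was disturbed (distance of brush from where it was at the start of the episode above 0.03 m).
It also fails if it takes over 70 s, if anything falls off the work surface, if the arm or the gripper's body presses on something with over 40 N, if the wrist force passes 120 N, or if a joint passes its speed limit or range.

ROBOT

A 6-joint arm with a two-finger parallel gripper is mounted at the origin on the work surface. World frame = base frame: x ahead of the robot, y to its left, z up, the work surface at z = 0. Lengths are in mm, angles in rad, forces in N, time in s.
With the tool pointing down it reaches from about 425 to 950 mm from the base axis. Payload 14.7 kg.
Tool frame: the origin (TCP) lies on the centre line of the jaws, within the pads' length; the fingertips stand 25 mm ahead of it and the grasp point (between the pads) lies 6 mm ahead of it; x points along the fingers, y is the direction in which the jaws open and shut, and the axes are right-handed (so a half turn about x gives the same grasp; the last joint's range is limited). The gripper opens to 85 mm and grips with 20 to 120 N. Pads are 22 mm wide; open, the fingers measure 114 mm over their backs; the gripper's body (76 mm by 85 mm) begins 54 mm behind the grasp point. The pads swing forward as they close: fully open they stand 13 mm farther back than shut.
Start: joints at [1.214, 0.48, 1.596, -0, 1.065, -0.047], TCP at [198.14, 619.058, 256.297] pointing down, gripper open.
Joint ranges: [-2.75, 2.75], [-0.82, 2.05], [0.23, 2.67], [-1.56, 4.7], [0.09, 2.69], [-2.92, 2.92]. Speed limits (rad/s): [1.89, 1.89, 2.39, 3.01, 3.01, 3.01].

INTERFACE

Orientations are given as a unit quaternion [w, x, y, z].
In Python, from station import robot gives the robot as it stands.
- The arm moves only by the tool jog_arm, never from a script. Its argument "moves" is a list that holds one entry, the list of rows, each a list of 5 numbers: the opening, from 0 (shut) to 1 (fully open), then the shift along the tool's x, y, z in cm, then the turn about the tool's x in rad. In form: [[[hand, x, y, z, roll], ...]]. A call has 1 to 8 rows; each row is the pose to reach, as a shift and turn from the pose measured when the call began, along the tool's axes at that moment; what a row does not reach only later rows make up. A row lasts 1/8 s, in which the tool goes at most 62.5 mm and 10.7 degrees, less where a joint would pass 70% of its speed; a pose out of reach is approached as far as the arm can. A call with a gripper value outside its range is refused whole. The fingers move at their own pace and stop on an object; "squeeze" is the grip in N (left out, the last holds). Time passes only in rows, so rows that repeat a pose let the fingers close. It gives the time, the measured TCP pose, the force and the opening at its end, in the units of the state.
- robot.sense(): the state, without advancing time (a new reading comes with each control period).
- robot.snapshot(name): name is "scene" or "top"; returns a dict with "color" (420x560x3 uint8, red, green, blue), "z_map" (420x560 float32, mm along the optical axis (not along the pixel's ray), 0 where there is no reading), "K" (3x3 intrinsics, pixels), "rvec" (rotation vector, rad) and "tvec" (3), from world to camera coordinates, as OpenCV has them. Camera axes: x right, y down, z forward; pixel columns grow to the right and rows downward; lengths in mm; the calibration is good to about 2 mm. A picture is of the moment at which its call begins.
- robot.hand_in(): hands the job in, once; it reports no verdict.
The state is a dict: "clock": time; "qpos": joint angles; "joint_vel": joint speeds; "joint_efforts": joint torques, N m; "tcp_pos": TCP position; "orientation": TCP orientation; "ft_force": force on the tool from outside, world axes, zero at the start; "moment": the same for the moment, N m; "gripper_width": finger opening in mm.
Only numpy, scipy, OpenCV 4.12 (cv2) and the standard library are available. Lean on these libraries where they do the work, as an engineer would, in place of code of your own. Each camera call takes 0.05 s, during which the arm holds its last target. There are 200 camera calls.

## Working session

There is one attempt and no reset: what is moved stays moved. The work goes in short steps, Python scripts to look and compute and a tool call to move; the robot and the scene stay as the last step left them, time stands still between calls to the robot, and variables do not carry over. Pictures are saved under pics/ and viewed, about 8 in all and at most 12, crops included, and the job is handed in when it is done.

Besides the shell and the picture viewer there is one more tool, called after "Request:" by a JSON object that holds its "op" and its "data", one argument or row to a line. jog_arm: Moves the arm, as the interface text tells. Its arguments: {"type":"object","properties":{"moves":{"type":"array"},"squeeze":{"type":"number"}},"required":["moves"]}

```bash
ls; mkdir -p pics; python3 - <<'E'
from station import robot
import cv2,numpy as np
s=robot.sense();print(s)
for n in("scene","top"):
    d=robot.snapshot(n);cv2.imwrite(f"pics/{n}0.png",d["color"][:,:,::-1]);np.savez(f"pics/{n}0.npz",**d)
    print(d["K"],d["rvec"],d["tvec"])
E
```

```text
pics
{'clock': 0.0, 'qpos': array([ 1.21439897e+00,  4.80837431e-01,  1.59687744e+00, -5.55649379e-06,
        1.06511956e+00, -4.66296401e-02]), 'joint_vel': array([-0.00186507, -0.00105799, -0.00180364,  0.00060862, -0.00216384,
        0.00048694]), 'joint_efforts': array([ 4.27971818e-04, -9.50662279e+01, -4.30178547e+01, -1.48289018e-04,
        1.27269753e-02,  3.55424891e-05]), 'tcp_pos': array([198.00705881, 618.69426908, 255.66742427]), 'orientation': array([ 0.69855615,  0.10865062,  0.69872853, -0.1095116 ]), 'ft_force': array([-0.33867673, -0.03569081,  0.28401304]), 'moment': array([ 0.02480082, -0.01976828, -0.03243138]), 'gripper_width': 85.1938537122647}
[[429.18989734   0.         285.00377104]
 [  0.         429.18989734 214.69318533]
 [  0.           0.           1.        ]] [ 0.74530478  2.48715639 -1.26996326] [ 482.92359245  -81.58573861 1407.61498937]
[[405.65279764   0.         278.35674424]
 [  0.         405.65279764 206.82776532]
 [  0.           0.           1.        ]] [ 2.06941932 -2.15919745  0.22001625] [  20.98037876  578.91337291 1172.25199563]
```

View pics/scene0.png

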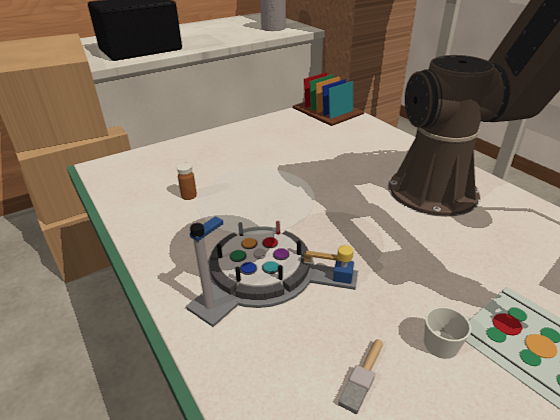

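View pics/top0.png

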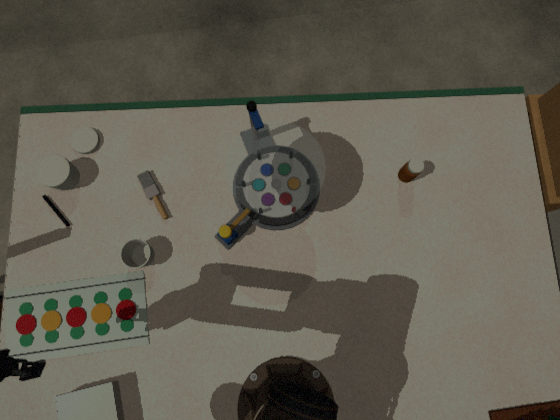

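Both views show the turntable (top view: hub ≈ (277,185), knob ≈ (226,231), ruby roundel ≈ (286,199), pillar ≈ (252,107)). The tub, at (137,253), and the brush, at (155,195), are to the left. The jar, at (408,172), is to the right.

```bash
cat > h.py <<'E'
import numpy as np,cv2
from scipy.spatial.transform import Rotation as R
def ray(d,u,v,z):
    M=cv2.Rodrigues(d["rvec"])[0];t=np.ravel(d["tvec"]);c=-M.T@t
    r=M.T@np.linalg.inv(d["K"])@np.array([u,v,1.]);return c+r*(z-c[2])/r[2]
def proj(d,p): return cv2.projectPoints(np.float64(p).reshape(-1,1,3),d["rvec"],d["tvec"],d["K"],None)[0].reshape(-1,2)
def blobs(d,lo,hi,box,amin=8):
    h=cv2.cvtColor(d["color"],cv2.COLOR_RGB2HSV);m=np.zeros(h.shape[:2],np.uint8)
    x0,y0,x1,y1=box;m[y0:y1,x0:x1]=cv2.inRange(h,lo,hi)[y0:y1,x0:x1]
    n,_,s,c=cv2.connectedComponentsWithStats(m);return [(c[i].round(1),s[i]) for i in range(1,n) if s[i][4]>=amin]
E
python3 - <<'E'
from h import *
t=dict(np.load("pics/top0.npz"));s=dict(np.load("pics/scene0.npz"))
for nm,d,box in(("top",t,(215,140,325,250)),("scene",s,(200,210,365,310))):
    print(nm)
    for c,lo,hi in(("red",(172,110,50),(180,255,255)),("red2",(0,150,50),(5,255,255)),("orange",(8,110,60),(19,255,255)),("yellow",(20,140,100),(32,255,255)),("green",(50,80,30),(85,255,255)),("cyan",(86,100,60),(97,255,255)),("blue",(100,100,40),(120,255,255)),("purple",(135,80,40),(165,255,255))):
        for q,st in blobs(d,lo,hi,box): print(c,q,st,*[ray(d,*q,z)[:2].round(0) for z in((100,) if c=="yellow" else (47,))])
for nm,d in(("top",t),("scene",s)):
    x0,y0,x1,y1=(215,95,335,255) if nm=="top" else (180,205,370,325)
    cv2.imwrite(f"pics/{nm}c.png",cv2.resize(d["color"][y0:y1,x0:x1,::-1],None,fx=4 if nm=="scene" else 3.7,fy=4 if nm=="scene" else 3.7,interpolation=cv2.INTER_CUBIC))
E
```

```text
top
red [284.6 199. ] [280 194  11  10  45] [606. -24.]
red2 [285.5 194.2] [282 194   8   2   8] [621. -27.]
orange [293.5 182.9] [288 178  12  11  90] [656. -54.]
orange [240.3 217.3] [231 209  19  17  90] [554. 114.]
yellow [224.5 230.6] [219 225  12  12 115] [507. 156.]
green [283.9 168.6] [279 163  11  12 100] [703. -26.]
cyan [258.1 184.2] [253 179  11  11 100] [656.  56.]
blue [266.3 169.1] [261 164  12  11  97] [704.  29.]
blue [227.5 239.4] [221 237  12   7  36] [488. 154.]
purple [267.4 198.8] [262 194  12  11  96] [609.  29.]
scene
red [269.3 241.8] [263 238  14   9  90] [612. -20.]
orange [248.7 242.5] [242 238  15  10 116] [659. -48.]
orange [319.  255.8] [304 251  36  11 203] [537.  96.]
yellow [344.8 253.4] [337 246  16  16 209] [519. 170.]
green [237.7 254.9] [231 250  15  11 118] [706. -20.]
cyan [270.3 266.4] [263 262  15  10 125] [659.  62.]
blue [211.1 225.5] [200 217  23  23 216] [ 709. -169.]
blue [343.  272.5] [333 261  21  23 339] [525. 177.]
blue [248.1 267.4] [241 262  15  11 128] [706.  35.]
purple [280.8 253.3] [274 249  15  10 113] [612.  35.]
```

View pics/scenec.png

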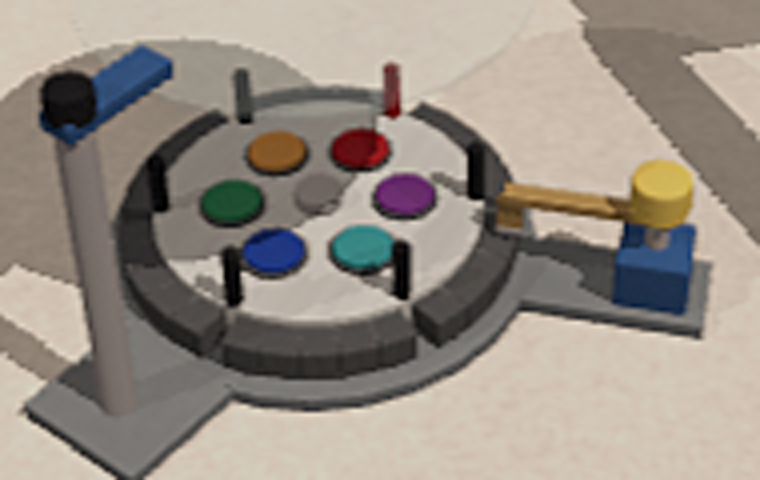

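The scene crop shows the ruby station in the near-right direction, one post beyond the purple one; the lock lies about 16° past purple. Measured angles about the hub, at about (657,4), are ruby 210° and lock about 134°, so the turntable must turn about 76° clockwise. I'll move to azimuth 0, above the guard.

Request:
{"op": "jog_arm", "data": {
  "moves": [
    [[0.5, -5, -5, 6, -0.05], [0.5, -10, -10, 12, -0.1], [0.5, -15, -16, 19, -0.15], [0.5, -18, -22, 26, -0.2], [0.5, -20, -28, 33, -0.25], [0.5, -20, -34, 41, -0.31], [0.5, -20, -40, 49, -0.31], [0.5, -20, -46.8, 57, -0.31]]
  ]
}}

```text
clock: 1.1
tcp_pos: [447.1, 229.1, 429.4]
orientation: [0.707, -0.0, 0.707, -0.0]
ft_force: [0.6, 1.0, 0.6]
gripper_width: 42.9
```

Request:
{"op": "jog_arm", "data": {
  "moves": [
    [[0.5, 0, 0, 0, 0], [0.5, 0, 0, 0, 0]]
  ]
}}

```text
clock: 1.35
tcp_pos: [447.0, 228.9, 429.1]
orientation: [0.707, 0.0, 0.707, -0.001]
ft_force: [-0.2, 0.8, -0.1]
gripper_width: 42.6
```

```bash
python3 - <<'E'
from station import robot
from h import *
s=robot.sense();print(s["clock"],s["qpos"].round(3),s["tcp_pos"].round(1));q=s["orientation"];print(R.from_quat(np.roll(q,-1)).as_matrix().round(3))
E
```

```text
1.35 [ 0.413  0.128  1.675 -0.     1.34  -1.157] [447.  228.9 429.1]
[[-0.001  0.001  1.   ]
 [-0.001  1.    -0.001]
 [-1.    -0.001 -0.001]]
```

Request:
{"op": "jog_arm", "data": {
  "moves": [
    [[0.5, 0, -6, 6, 0], [0.5, 0, -12, 12, 0], [0.5, 0, -18, 18, 0], [0.5, 0, -22.5, 24, 0], [0.5, 0, -22.5, 30, 0], [0.5, 0, -22.5, 36, 0], [0.5, 0, -22.5, 42, 0], [0.5, 0, -22.5, 48, 0]]
  ]
}}

```text
clock: 2.35
tcp_pos: [859.0, 9.7, 428.6]
orientation: [0.707, -0.0, 0.708, 0.0]
ft_force: [1.0, 0.3, 0.5]
gripper_width: 42.8
```

Request:
{"op": "jog_arm", "data": {
  "moves": [
    [[0.5, 0, 0, 6, 0], [0.5, 0, 0, 12, 0], [0.5, 0, 0, 18, 0], [0.5, 0, 0, 24, 0]]
  ]
}}

```text
clock: 2.85
tcp_pos: [960.3, 10.7, 388.5]
orientation: [0.724, -0.001, 0.69, 0.001]
ft_force: [-0.1, 1.0, -0.0]
gripper_width: 42.4
```

```bash
cat > st.py <<'E'
from station import robot
from h import *
s=robot.sense();print(s["clock"],s["qpos"].round(3),s["tcp_pos"].round(1),s["ft_force"].round(1));q=s["orientation"];print(R.from_quat(np.roll(q,-1)).as_matrix().round(3))
E
python3 st.py
```

```text
2.85 [-2.100e-02  1.020e+00  2.400e-01  1.000e-03  1.832e+00 -1.594e+00] [960.3  10.7 388.5] [-0.1  1.  -0. ]
[[ 0.049 -0.002  0.999]
 [ 0.     1.     0.002]
 [-0.999  0.     0.049]]
```

Request:
{"op": "jog_arm", "data": {
  "moves": [
    [[0.5, -3, 0, 6, 0], [0.5, -6, 0, 12, 0], [0.5, -9, 0, 18, 0], [0.5, -12, 0, 24, 0], [0.5, -12, 0, 30, 0], [0.5, -12, 0, 36, 0], [0.5, -12, 0, 42, 0], [0.5, -12, 0, 48, 0]]
  ]
}}

```text
clock: 3.85
tcp_pos: [981.6, 8.9, 387.1]
orientation: [0.744, -0.001, 0.669, 0.001]
ft_force: [0.1, 0.0, -0.5]
gripper_width: 42.6
```

```bash
python3 st.py
```

```text
3.85 [-0.023  1.025  0.236  0.003  1.775 -1.595] [981.6   8.9 387.1] [ 0.1  0.  -0.5]
[[ 0.106 -0.002  0.994]
 [ 0.001  1.     0.002]
 [-0.994  0.001  0.106]]
```

Request:
{"op": "jog_arm", "data": {
  "moves": [
    [[0.5, 0, 0, 60, 0], [0.5, 0, 0, 60, 0]]
  ]
}}

```text
clock: 4.1
tcp_pos: [1011.5, 8.4, 362.7]
orientation: [0.761, -0.0, 0.648, 0.001]
ft_force: [-0.2, 0.3, -0.0]
gripper_width: 42.6
```

Request:
{"op": "jog_arm", "data": {
  "moves": [
    [[0.5, -40, 0, 0, 0], [0.5, -40, 0, 0, 0], [0.5, -40, 0, 0, 0], [0.5, -40, 0, 0, 0]]
  ]
}}

```text
clock: 4.6
tcp_pos: [912.7, 7.6, 566.2]
orientation: [0.771, -0.0, 0.637, 0.001]
ft_force: [0.5, 0.0, 0.0]
gripper_width: 42.6
```

```bash
python3 st.py
```

```text
4.6 [-0.027  0.831  0.235  0.007  1.885 -1.598] [912.7   7.6 566.2] [0.5 0.  0. ]
[[ 0.189 -0.003  0.982]
 [ 0.002  1.     0.002]
 [-0.982  0.001  0.189]]
```

Request:
{"op": "jog_arm", "data": {
  "moves": [
    [[0.5, 0, 0, 60, 0], [0.5, 0, 0, 60, 0]]
  ]
}}

```text
clock: 4.85
tcp_pos: [952.7, 7.2, 536.2]
orientation: [0.787, -0.0, 0.617, 0.001]
ft_force: [0.3, -0.4, -0.4]
gripper_width: 42.6
```

Request:
{"op": "jog_arm", "data": {
  "moves": [
    [[0.5, 0, 0, 60, 0], [0.5, 0, 0, 60, 0]]
  ]
}}

```text
clock: 5.1
tcp_pos: [987.4, 6.9, 512.0]
orientation: [0.803, -0.0, 0.596, 0.002]
ft_force: [-0.2, -0.7, -0.0]
gripper_width: 42.8
```

Request:
{"op": "jog_arm", "data": {
  "moves": [
    [[0.5, 0, 0, 60, 0], [0.5, 0, 0, 60, 0]]
  ]
}}

```text
clock: 5.35
tcp_pos: [1016.5, 6.6, 498.1]
orientation: [0.818, 0.0, 0.575, 0.002]
ft_force: [-0.2, -0.2, 0.7]
gripper_width: 42.9
```

Request:
{"op": "jog_arm", "data": {
  "moves": [
    [[0.5, 0, 0, 60, 0], [0.5, 0, 0, 60, 0]]
  ]
}}

```text
clock: 5.6
tcp_pos: [1041.9, 6.2, 491.4]
orientation: [0.834, 0.0, 0.552, 0.002]
ft_force: [-0.5, -0.1, 0.2]
gripper_width: 42.6
```

```bash
python3 st.py
```

```text
5.6 [-0.028  0.94   0.236  0.014  1.564 -1.598] [1041.9    6.2  491.4] [-0.5 -0.1  0.2]
[[ 0.391 -0.003  0.92 ]
 [ 0.003  1.     0.002]
 [-0.92   0.002  0.391]]
```

Request:
{"op": "jog_arm", "data": {
  "moves": [
    [[0.5, 0, 0, 60, 0], [0.5, 0, 0, 60, 0]]
  ]
}}

```text
clock: 5.85
tcp_pos: [1063.9, 6.0, 491.3]
orientation: [0.849, 0.0, 0.528, 0.002]
ft_force: [0.2, -0.1, -0.1]
gripper_width: 42.7
```

Request:
{"op": "jog_arm", "data": {
  "moves": [
    [[0.5, 0, 0, 60, 0], [0.5, 0, 0, 60, 0]]
  ]
}}

```text
clock: 6.1
tcp_pos: [1082.7, 5.7, 497.6]
orientation: [0.864, 0.0, 0.504, 0.002]
ft_force: [-0.4, -0.7, 0.7]
gripper_width: 42.6
```

Request:
{"op": "jog_arm", "data": {
  "moves": [
    [[0.5, 0, 0, 60, 0], [0.5, 0, 0, 60, 0]]
  ]
}}

```text
clock: 6.35
tcp_pos: [1098.4, 5.5, 509.7]
orientation: [0.877, 0.0, 0.48, 0.002]
ft_force: [0.1, 1.2, 0.3]
gripper_width: 42.5
```

Request:
{"op": "jog_arm", "data": {
  "moves": [
    [[0.5, 0, 0, 60, 0], [0.5, 0, 0, 60, 0]]
  ]
}}

```text
clock: 6.6
tcp_pos: [1110.9, 5.3, 527.1]
orientation: [0.891, 0.0, 0.455, 0.002]
ft_force: [0.1, 0.4, 0.2]
gripper_width: 42.7
```

```bash
python3 st.py
```

```text
6.6 [-0.029  0.943  0.236  0.022  1.337 -1.6  ] [1110.9    5.3  527.1] [0.1 0.4 0.2]
[[ 0.586 -0.003  0.81 ]
 [ 0.004  1.     0.001]
 [-0.81   0.003  0.586]]
```

```bash
cat > kin.py <<'E'
import numpy as np
from scipy.optimize import least_squares
D=[((.4808,1.5969,1.0651),(np.hypot(198.0,618.7),255.7)),((.128,1.675,1.34),(np.hypot(447,228.9),429.1)),((1.02,.24,1.832),(960.3,388.5)),((1.025,.236,1.775),(981.6,387.1)),((.831,.235,1.885),(912.7,566.2)),((.94,.236,1.564),(1041.9,491.4)),((.943,.236,1.337),(1110.9,527.1))]
def rows(q):
    a,b,c=q[0],q[0]+q[1],sum(q);s,k=np.sin,np.cos
    return [1,0,s(a),s(b),k(b),s(c)],[0,1,k(a),k(b),-s(b),k(c)]
A=np.array([r for q,_ in D for r in rows(q)]);y=np.array([v for _,p in D for v in p])
P=np.linalg.lstsq(A,y,rcond=None)[0]
fk=lambda q:np.array([r@P for r in np.array(rows(q))])
lo=[-.82,.23,.09];hi=[2.05,2.67,2.69]
def ik(r,z,tilt):
    f=lambda q:np.r_[fk(q)-[r,z],1000*(sum(q)-np.pi+tilt)]
    return min((least_squares(f,q0,bounds=(lo,hi)) for q0 in([.3,1.6,.6],[-.3,2.3,.5],[.9,.5,1.2])),key=lambda o:o.cost)
E
python3 - <<'E'
from kin import *
print(P.round(1),(A@P-y).round(1))
for r,z in((430,450),(447,240),(480,200),(500,170),(566,78),(520,100),(600,78),(560,300),(500,300)):
    o=ik(r,z,.627);print(r,z,o.x.round(2),o.fun[:2].round(1))
E
```

```text
[  0.9 317.7 597.2 444.8  32.5 347.1] [ 0.1  0.1 -0.2 -0.2  0.1  0.2 -0.2  0.1  0.1 -0.1  0.   0.1  0.  -0.2]
430 450 [-0.33  2.18  0.67] [0. 0.]
447 240 [-0.03  2.47  0.09] [-0.9 30.6]
480 200 [0.05 2.4  0.09] [ 3.2 62.4]
500 170 [0.11 2.36 0.09] [ 9.2 83.9]
566 78 [0.33 2.18 0.09] [ 44.4 129.8]
520 100 [0.21 2.29 0.09] [ 27.8 131. ]
600 78 [0.4  2.11 0.09] [ 48.7 116.8]
560 300 [0.1  2.24 0.18] [-0.  0.]
500 300 [-0.    2.34  0.17] [0. 0.]
```

```bash
cat >> kin.py <<'E'
from scipy.spatial.transform import Rotation as R
QL=np.array([-2.75,-.82,.23,-1.56,.09,-2.92]);QH=np.array([2.75,2.05,2.67,4.7,2.69,2.92])
def FK(q):
    z=R.from_euler('z',q[0]);b=q[1]+q[2];F=z*R.from_euler('y',b)
    M=F*R.from_euler('z',q[3])*R.from_euler('y',q[4])
    w=z.apply([P[0]+P[2]*np.sin(q[1])+P[3]*np.sin(b)+P[4]*np.cos(b),0,P[1]+P[2]*np.cos(q[1])+P[3]*np.cos(b)-P[4]*np.sin(b)])
    m=M.as_matrix();T=R.from_matrix(np.c_[m[:,2],-m[:,0],-m[:,1]])*R.from_euler('x',q[5])
    return w+P[5]*m[:,2],T
def IK(p,xdir,ydir=None,q0=None,n=12,seed=0):
    rng=np.random.default_rng(seed);best=None
    def f(q):
        a,T=FK(q);m=T.as_matrix();e=[(a-p),400*(m[:,0]-xdir)]
        if ydir is not None:e.append([400*(1-(m[:,1]@ydir)**2)])
        return np.concatenate(e)
    for i in range(n):
        s=q0 if q0 is not None and i==0 else rng.uniform(QL,QH)
        o=least_squares(f,np.clip(s,QL+1e-3,QH-1e-3),bounds=(QL,QH))
        if best is None or o.cost<best.cost:best=o
    return best
E
python3 - <<'E'
from kin import *
print(FK([-0.029,0.943,0.236,0.022,1.337,-1.6])[0])
H=np.array([657,4,0]);t=.63
for phi in range(60,360,15):
    a=np.radians(phi);u=np.array([np.cos(a),np.sin(a),0]);x=-u*np.sin(t)-np.array([0,0,np.cos(t)])
    p=H+100*u+[0,0,70]-10*x
    sols=set()
    for s in range(8):
        o=IK(p,x,np.array([-u[1],u[0],0]),n=1,seed=s)
        if o.cost<1:sols.add(tuple(o.x.round(1)))
    print(phi,sols)
E
```

```text
[1110.66662194  -24.78806975  526.98042278]
60 {(np.float64(0.3), np.float64(1.0), np.float64(1.2), np.float64(-0.4), np.float64(1.5), np.float64(-2.2)), (np.float64(0.3), np.float64(1.0), np.float64(1.2), np.float64(-0.4), np.float64(1.5), np.float64(1.0))}
75 {(np.float64(0.4), np.float64(0.9), np.float64(1.3), np.float64(-0.5), np.float64(1.3), np.float64(0.9)), (np.float64(0.4), np.float64(0.9), np.float64(1.3), np.float64(-0.5), np.float64(1.3), np.float64(-2.2))}
90 {(np.float64(0.4), np.float64(0.9), np.float64(1.5), np.float64(-0.6), np.float64(1.1), np.float64(0.8)), (np.float64(0.4), np.float64(0.9), np.float64(1.5), np.float64(-0.6), np.float64(1.1), np.float64(-2.3))}
105 {(np.float64(0.5), np.float64(0.8), np.float64(1.7), np.float64(-0.8), np.float64(0.9), np.float64(0.8)), (np.float64(0.5), np.float64(0.8), np.float64(1.7), np.float64(-0.8), np.float64(0.9), np.float64(-2.3))}
120 {(np.float64(0.5), np.float64(0.7), np.float64(1.9), np.float64(-1.0), np.float64(0.8), np.float64(-2.3)), (np.float64(0.5), np.float64(0.7), np.float64(1.9), np.float64(-1.0), np.float64(0.8
[... 2344 characters left out ...]
np.float64(0.4), np.float64(1.5), np.float64(-1.0))}
315 {(np.float64(-0.2), np.float64(1.1), np.float64(1.0), np.float64(0.3), np.float64(1.6), np.float64(2.0)), (np.float64(-0.2), np.float64(1.1), np.float64(1.0), np.float64(0.3), np.float64(1.6), np.float64(-1.1))}
330 {(np.float64(-0.2), np.float64(1.1), np.float64(0.8), np.float64(0.2), np.float64(1.8), np.float64(-1.2)), (np.float64(-0.2), np.float64(1.1), np.float64(0.8), np.float64(0.2), np.float64(1.8), np.float64(1.9))}
345 {(np.float64(-0.1), np.float64(1.2), np.float64(0.7), np.float64(0.1), np.float64(1.8), np.float64(1.7)), (np.float64(-0.1), np.float64(1.2), np.float64(0.7), np.float64(0.1), np.float64(1.8), np.float64(-1.4))}
```

Request:
{"op": "jog_arm", "data": {
  "moves": [
    [[0.5, -26, 26, -35, 0], [0.5, -26, 26, -35, 0], [0.5, -26, 26, -35, 0], [0.5, -26, 26, -35, 0], [0.5, -26, 26, -35, 0], [0.5, -26, 26, -35, 0], [0.5, -26, 26, -35, 0], [0.5, -26, 26, -35, 0]]
  ]
}}

```text
clock: 7.6
tcp_pos: [719.3, 236.5, 533.3]
orientation: [0.89, 0.001, 0.455, 0.002]
ft_force: [0.3, 1.4, 0.3]
gripper_width: 42.5
```

Request:
{"op": "jog_arm", "data": {
  "moves": [
    [[0.5, -26, 26, -35, 0], [0.5, -26, 26, -35, 0], [0.5, -26, 26, -35, 0], [0.5, -26, 26, -35, 0], [0.5, -26, 26, -35, 0], [0.5, -26, 26, -35, 0], [0.5, -26, 26, -35, 0], [0.5, -26, 26, -35, 0]]
  ]
}}

```text
clock: 8.6
tcp_pos: [289.2, 490.3, 540.3]
orientation: [0.89, 0.001, 0.455, 0.001]
ft_force: [0.3, 0.9, 0.5]
gripper_width: 42.8
```

```bash
python3 st.py
```

```text
8.6 [ 1.336  0.099  1.603 -0.627  1.324 -0.114] [289.2 490.3 540.3] [0.3 0.9 0.5]
[[ 0.586 -0.002  0.81 ]
 [ 0.003  1.    -0.   ]
 [-0.81   0.003  0.586]]
```

Request:
{"op": "jog_arm", "data": {
  "moves": [
    [[0.5, -33, 61, -43, 0], [0.5, -33, 61, -43, 0], [0.5, -33, 61, -43, 0], [0.5, -33, 61, -43, 0], [0.5, -33, 61, -43, 0], [0.5, -33, 61, -43, 0], [0.5, -33, 61, -43, 0], [0.5, -33, 61, -43, 0]]
  ]
}}

```text
clock: 9.6
tcp_pos: [-21.3, 843.0, 552.2]
orientation: [0.891, -0.0, 0.454, 0.002]
ft_force: [-0.1, 1.0, 0.5]
gripper_width: 42.8
```

Request:
{"op": "jog_arm", "data": {
  "moves": [
    [[0.5, -10, 60, -15, 0], [0.5, -10, 60, -15, 0], [0.5, -10, 60, -15, 0], [0.5, -10, 60, -15, 0]]
  ]
}}

```text
clock: 10.1
tcp_pos: [-46.9, 918.2, 477.8]
orientation: [0.891, 0.013, 0.453, 0.024]
ft_force: [0.1, 0.1, 1.1]
gripper_width: 42.7
```

```bash
python3 st.py
```

```text
10.1 [ 1.811  0.999  0.235 -0.674  1.927 -0.015] [-46.9 918.2 477.8] [0.1 0.1 1.1]
[[ 0.589 -0.032  0.807]
 [ 0.055  0.998 -0.001]
 [-0.806  0.045  0.59 ]]
```

Request:
{"op": "jog_arm", "data": {
  "moves": [
    [[0.5, -10, 60, -13, 0], [0.5, -10, 60, -13, 0]]
  ]
}}

```text
clock: 10.35
tcp_pos: [-58.4, 948.9, 445.9]
orientation: [0.891, 0.026, 0.452, 0.048]
ft_force: [-1.0, 0.2, -0.3]
gripper_width: 42.6
```

Request:
{"op": "jog_arm", "data": {
  "moves": [
    [[0.5, -10, 60, -13, 0], [0.5, -10, 60, -13, 0]]
  ]
}}

```text
clock: 10.6
tcp_pos: [-71.8, 975.8, 420.3]
orientation: [0.889, 0.038, 0.451, 0.071]
ft_force: [0.2, 0.2, 0.8]
gripper_width: 42.9
```

Request:
{"op": "jog_arm", "data": {
  "moves": [
    [[0.5, -10, 60, -13, 0], [0.5, -10, 60, -13, 0]]
  ]
}}

```text
clock: 10.85
tcp_pos: [-87.1, 999.1, 401.6]
orientation: [0.886, 0.051, 0.451, 0.096]
ft_force: [-0.0, -0.7, 0.4]
gripper_width: 42.9
```

Request:
{"op": "jog_arm", "data": {
  "moves": [
    [[0.5, -10, 60, -13, 0], [0.5, -10, 60, -13, 0]]
  ]
}}

```text
clock: 11.1
tcp_pos: [-104.5, 1019.2, 389.2]
orientation: [0.883, 0.064, 0.45, 0.12]
ft_force: [0.1, 0.2, 0.4]
gripper_width: 42.4
```

```bash
python3 st.py
```

```text
11.1 [ 1.854  1.101  0.235 -0.669  1.654  0.088] [-104.5 1019.2  389.2] [0.1 0.2 0.4]
[[ 0.566 -0.155  0.81 ]
 [ 0.269  0.963 -0.004]
 [-0.779  0.22   0.586]]
```

Request:
{"op": "jog_arm", "data": {
  "moves": [
    [[0.5, -36, 10, -35, 0], [0.5, -36, 10, -35, 0], [0.5, -36, 10, -35, 0], [0.5, -36, 10, -35, 0], [0.5, -36, 10, -35, 0], [0.5, -36, 10, -35, 0]]
  ]
}}

```text
clock: 11.85
tcp_pos: [-365.7, 901.4, 403.5]
orientation: [0.877, 0.073, 0.454, 0.14]
ft_force: [-0.1, 0.6, -0.1]
gripper_width: 42.9
```

```bash
python3 st.py
```

```text
11.85 [ 2.151  1.087  0.236 -0.704  1.802  0.305] [-365.7  901.4  403.5] [-0.1  0.6 -0.1]
[[ 0.549 -0.179  0.817]
 [ 0.311  0.95  -0.001]
 [-0.776  0.255  0.577]]
```

Request:
{"op": "jog_arm", "data": {
  "moves": [
    [[0.5, -10, 47, -34, 0], [0.5, -10, 47, -34, 0]]
  ]
}}

```text
clock: 12.1
tcp_pos: [-397.8, 914.2, 373.1]
orientation: [0.87, 0.083, 0.459, 0.163]
ft_force: [0.4, 0.2, -0.1]
gripper_width: 42.6
```

Request:
{"op": "jog_arm", "data": {
  "moves": [
    [[0.5, -10, 47, -34, 0], [0.5, -10, 47, -34, 0]]
  ]
}}

```text
clock: 12.35
tcp_pos: [-429.1, 923.4, 348.6]
orientation: [0.861, 0.093, 0.464, 0.185]
ft_force: [0.4, 0.2, 0.0]
gripper_width: 42.7
```

Request:
{"op": "jog_arm", "data": {
  "moves": [
    [[0.5, -10, 47, -34, 0], [0.5, -10, 47, -34, 0]]
  ]
}}

```text
clock: 12.6
tcp_pos: [-461.2, 928.8, 331.4]
orientation: [0.852, 0.103, 0.47, 0.207]
ft_force: [0.9, 0.9, 0.1]
gripper_width: 42.7
```

Request:
{"op": "jog_arm", "data": {
  "moves": [
    [[0.5, -10, 47, -34, 0], [0.5, -10, 47, -34, 0]]
  ]
}}

```text
clock: 12.85
tcp_pos: [-493.3, 931.5, 320.1]
orientation: [0.841, 0.113, 0.476, 0.23]
ft_force: [0.4, -0.7, 0.6]
gripper_width: 42.6
```

```bash
python3 st.py
```

```text
12.85 [ 2.245  1.182  0.236 -0.712  1.577  0.438] [-493.3  931.5  320.1] [ 0.4 -0.7  0.6]
[[ 0.442 -0.279  0.853]
 [ 0.494  0.869  0.029]
 [-0.749  0.408  0.522]]
```

Request:
{"op": "jog_arm", "data": {
  "moves": [
    [[0.5, -23, 43, -38, 0], [0.5, -23, 43, -38, 0]]
  ]
}}

```text
clock: 13.1
tcp_pos: [-540.7, 913.1, 326.7]
orientation: [0.83, 0.122, 0.482, 0.252]
ft_force: [-1.3, -1.3, -0.6]
gripper_width: 42.2
```

Request:
{"op": "jog_arm", "data": {
  "moves": [
    [[0.5, -23, 43, -38, 0], [0.5, -23, 43, -38, 0]]
  ]
}}

```text
clock: 13.35
tcp_pos: [-585.6, 893.4, 336.3]
orientation: [0.817, 0.131, 0.49, 0.274]
ft_force: [0.7, -1.1, 0.2]
gripper_width: 43.0
```

Request:
{"op": "jog_arm", "data": {
  "moves": [
    [[0.5, -20, 43, -38, 0], [0.5, -20, 43, -38, 0]]
  ]
}}

```text
clock: 13.6
tcp_pos: [-626.6, 875.5, 344.6]
orientation: [0.804, 0.14, 0.497, 0.296]
ft_force: [0.0, -0.4, -0.3]
gripper_width: 42.6
```

```bash
python3 st.py
```

```text
13.6 [ 2.382  1.168  0.236 -0.741  1.509  0.531] [-626.6  875.5  344.6] [ 0.  -0.4 -0.3]
[[ 0.331 -0.337  0.881]
 [ 0.614  0.786  0.07 ]
 [-0.716  0.518  0.468]]
```

```bash
cat > path.py <<'E'
from kin import *
from station import robot
def sim(wps,m1,q,p,m0,n=10):
    rots=R.from_matrix([m0,m1]);from scipy.spatial.transform import Slerp
    sl=Slerp([0,1],rots)
    for k,w in enumerate(wps):
        for j in range(1,n+1):
            pp=p+(np.array(w)-p)*j/n;T=sl(j/n if k==0 else 1).as_matrix()
            f=lambda q:np.r_[FK(q)[0]-pp,300*(FK(q)[1].as_matrix()-T).ravel()]
            o=least_squares(f,np.clip(q,QL+1e-3,QH-1e-3),bounds=(QL,QH));q=o.x
            if o.cost>50: print(" bad",pp.round(),o.cost.round(0),q.round(2))
        p=np.array(w);print(w,q.round(2),round(o.cost,2))
    return q
E
python3 - <<'E'
from path import *
s=robot.sense();q=s["qpos"];p0,T0=FK(q);print(p0,s["tcp_pos"],np.abs(T0.as_matrix()-R.from_quat(np.roll(s["orientation"],-1)).as_matrix()).max())
m0=T0.as_matrix();m1=(T0*R.from_euler('x',-.836)).as_matrix();print(m1.round(3))
sim([(-250,900,450),(250,700,520),(500,450,520),(650,100,500),(600,-250,420),(588,-225,220),(654,-102,77),(600,-85,77),(560,-50,77)],m1,q,p0,m0)
E
```

```text
[-605.98703426  898.05853445  344.76208097] [-626.59533023  875.50115679  344.63531489] 2.220446049250313e-16
[[ 0.331 -0.88   0.341]
 [ 0.614  0.475  0.63 ]
 [-0.716  0.001  0.698]]
(-250, 900, 450) [ 2.06  0.61  1.13 -0.74  1.04 -0.32] 0.0
(250, 700, 520) [ 1.3   0.14  1.68 -0.29  0.58 -1.17] 0.0
(500, 450, 520) [ 0.55  0.05  1.78  0.58  0.7  -2.43] 0.0
 bad [605. 205. 506.] 140.0 [ 0.01  0.12  1.71  0.76  1.04 -2.92]
 bad [620. 170. 504.] 415.0 [-0.04  0.14  1.66  0.73  1.09 -2.92]
 bad [635. 135. 502.] 816.0 [-0.09  0.17  1.61  0.72  1.14 -2.92]
 bad [650. 100. 500.] 1322.0 [-0.14  0.2   1.56  0.7   1.18 -2.92]
(650, 100, 500) [-0.14  0.2   1.56  0.7   1.18 -2.92] 1322.43
 bad [645.  65. 492.] 2233.0 [-0.18  0.21  1.55  0.68  1.22 -2.92]
 bad [640.  30. 484.] 3386.0 [-0.22  0.22  1.53  0.66  1.25 -2.92]
 bad [635.  -5. 476.] 4778.0 [-0.27  0.23  1.51  0.64  1.28 -2.92]
 bad [630. -40. 468.] 6398.0 [-0.31  0.25  1.49  0.63  1.32 -2.92]
 bad [625. -75. 460.] 8229.0 [-0.35  0.27  1.46  0.61  1.35 -2.92]
 bad [ 620. -110.  452.] 10251.0 [-0.4   0.3   1.43  0.6   1.39 -2.92]
 bad [ 61
[... 2672 characters left out ...]
8  1.83  0.45  0.67 -2.92]
 bad [592. -78.  77.] 29794.0 [-0.18  0.57  1.84  0.45  0.66 -2.92]
 bad [588. -74.  77.] 29777.0 [-0.17  0.56  1.86  0.45  0.65 -2.92]
 bad [584. -71.  77.] 29758.0 [-0.16  0.56  1.87  0.45  0.64 -2.92]
 bad [580. -68.  77.] 29734.0 [-0.16  0.55  1.88  0.45  0.64 -2.92]
 bad [576. -64.  77.] 29708.0 [-0.15  0.54  1.89  0.46  0.63 -2.92]
 bad [572. -60.  77.] 29679.0 [-0.15  0.54  1.91  0.46  0.62 -2.92]
 bad [568. -57.  77.] 29647.0 [-0.14  0.53  1.92  0.46  0.61 -2.92]
 bad [564. -54.  77.] 29611.0 [-0.13  0.52  1.93  0.46  0.6  -2.92]
 bad [560. -50.  77.] 29573.0 [-0.13  0.52  1.94  0.46  0.6  -2.92]
(560, -50, 77) [-0.13  0.52  1.94  0.46  0.6  -2.92] 29572.57
```

```bash
sed -i 's/if o.cost>50:/if o.cost>50 and j==n:/' path.py; python3 - <<'E'
from path import *
s=robot.sense();q=s["qpos"];p0,T0=FK(q)
m0=T0.as_matrix();m1=(T0*R.from_euler('x',2.3)).as_matrix();print(m1.round(3))
# roll gradually: emulate in three stages
mm=[(T0*R.from_euler('x',a)).as_matrix() for a in(.8,1.6,2.3)]
W=[(-250,900,450),(250,700,520),(500,450,520),(650,100,500),(600,-250,420),(588,-225,220),(654,-102,77),(600,-85,77),(560,-50,77)]
p=p0;m=m0
for w,mt in zip(W,mm+[m1]*9): q=sim([w],mt,q,p,m);p=np.array(w);m=mt
E
```

```text
[[ 0.331  0.882 -0.336]
 [ 0.614 -0.472 -0.632]
 [-0.716  0.003 -0.698]]
(-250, 900, 450) [ 2.06  0.61  1.13 -0.74  1.04  1.32] 0.0
(250, 700, 520) [ 1.3   0.14  1.68 -0.29  0.58  1.27] 0.0
(500, 450, 520) [0.55 0.05 1.78 0.58 0.7  0.71] 0.0
(650, 100, 500) [-0.21  0.21  1.63  0.81  1.18 -0.  ] 0.0
(600, -250, 420) [-0.76  0.46  1.47  0.74  1.5  -0.44] 0.0
(588, -225, 220) [-0.75  0.62  1.72  0.82  1.19 -0.73] 0.0
(654, -102, 77) [-0.53  0.81  1.82  1.08  0.91 -0.91] 0.0
(600, -85, 77) [-0.55  0.77  1.95  1.13  0.88 -1.02] 0.0
(560, -50, 77) [-0.53  0.74  2.07  1.22  0.84 -1.13] 0.0
```

Request:
{"op": "jog_arm", "data": {
  "moves": [
    [[0.5, 1, -1, 6, 0.18], [0.5, 2, -1.5, 11, 0.36], [0.5, 3, -2.3, 17, 0.54], [0.5, 4, -3.2, 22, 0.72], [0.5, 5, -4, 28, 0.9], [0.5, 6, -4.6, 33, 1.08], [0.5, 6.5, -5.3, 38.3, 1.26], [0.5, 6.5, -5.3, 38.3, 1.44]]
  ]
}}

```text
clock: 14.6
tcp_pos: [-245.2, 900.9, 453.4]
orientation: [0.513, 0.635, 0.568, -0.104]
ft_force: [-0.7, 0.4, -1.1]
gripper_width: 42.4
```

```bash
cat > to.py <<'E'
import sys
from station import robot
from h import *
s=robot.sense();m=R.from_quat(np.roll(s["orientation"],-1)).as_matrix()
print(round(s["clock"],2),s["tcp_pos"].round(1),s["qpos"].round(2),s["ft_force"].round(1));print(m.round(3))
y=m[:,1];z=m[:,2];a=np.arctan2(-y[2],z[2]);print("roll to level y",round(a,3),round(a+np.pi,3))
p=s["tcp_pos"]
for w in sys.argv[1:]:
    w=np.array(eval(w),float);print(w,"tool cm",(m.T@(w-p)/10).round(2),"len",np.linalg.norm(w-p).round(0));p=w
E
python3 to.py "250,700,520" "500,450,520"
```

```text
14.6 [-245.2  900.9  453.4] [ 2.02  0.61  1.13 -0.73  1.02  1.91] [-0.7  0.4 -1.1]
[[ 0.333  0.828  0.451]
 [ 0.615  0.171 -0.769]
 [-0.714  0.534 -0.453]]
roll to level y -2.274 0.867
[250. 700. 520.] tool cm [-0.61 41.14 34.75] len 539.0
[500. 450. 520.] tool cm [-7.05 16.43 30.5 ] len 354.0
```

Request:
{"op": "jog_arm", "data": {
  "moves": [
    [[0.5, 0, 5, 4, 0.1], [0.5, 0, 9.5, 8, 0.2], [0.5, 0, 14, 12, 0.3], [0.5, 0, 19, 16, 0.4], [0.5, 0, 23.5, 20, 0.5], [0.5, -0.5, 28, 24, 0.6], [0.5, -0.5, 33, 28, 0.7], [0.5, -0.5, 37, 31.5, 0.867]]
  ]
}}

```text
clock: 15.6
tcp_pos: [203.1, 717.5, 513.1]
orientation: [0.196, 0.793, 0.471, -0.333]
ft_force: [-0.6, 1.2, -1.2]
gripper_width: 42.7
```

```bash
python3 to.py "500,450,520" "650,100,500" "600,-250,420"
```

```text
15.6 [203.1 717.5 513.1] [ 1.34  0.15  1.68 -0.35  0.58  2.06] [-0.6  1.2 -1.2]
[[ 0.334  0.878 -0.343]
 [ 0.616 -0.479 -0.625]
 [-0.713 -0.003 -0.701]]
roll to level y 3.138 6.279
[500. 450. 520.] tool cm [-7.06 38.88  6.04] len 400.0
[650. 100. 500.] tool cm [-15.14  29.94  18.13] len 381.0
[ 600. -250.  420.] tool cm [-17.54  12.4   29.2 ] len 362.0
```

Request:
{"op": "jog_arm", "data": {
  "moves": [
    [[0.5, -1, 5.5, 0.9, 0], [0.5, -2, 11, 1.8, 0], [0.5, -3, 16.5, 2.6, 0], [0.5, -4, 22, 3.4, 0], [0.5, -5, 27.5, 4.2, 0], [0.5, -6, 33, 5, 0], [0.5, -7.1, 38.9, 6, 0], [0.5, -7.1, 38.9, 6, 0]]
  ]
}}

```text
clock: 16.6
tcp_pos: [503.6, 446.6, 520.7]
orientation: [0.195, 0.794, 0.469, -0.333]
ft_force: [-0.2, 0.1, 0.3]
gripper_width: 42.6
```

Request:
{"op": "jog_arm", "data": {
  "moves": [
    [[0.5, -2.2, 4.3, 2.6, 0], [0.5, -4.4, 8.6, 5.2, 0], [0.5, -6.6, 12.9, 7.8, 0], [0.5, -8.8, 17.2, 10.4, 0], [0.5, -11, 21.5, 13, 0], [0.5, -13, 25.8, 15.6, 0], [0.5, -15.1, 29.9, 18.1, 0], [0.5, -15.1, 29.9, 18.1, 0]]
  ]
}}

```text
clock: 17.6
tcp_pos: [652.7, 94.1, 499.9]
orientation: [0.195, 0.794, 0.468, -0.334]
ft_force: [-0.8, 1.1, 0.0]
gripper_width: 42.5
```

```bash
python3 to.py "600,-250,420" "588,-225,220"  "654,-102,77"
```

```text
17.6 [652.7  94.1 499.9] [-0.27  0.22  1.63  0.81  1.21 -0.03] [-0.8  1.1  0. ]
[[ 0.338  0.874 -0.349]
 [ 0.613 -0.486 -0.623]
 [-0.714 -0.003 -0.7  ]]
roll to level y 3.137 6.279
[ 600. -250.  420.] tool cm [-17.18  12.15  28.87] len 357.0
[ 588. -225.  220.] tool cm [15.4  -2.2  12.87] len 202.0
[ 654. -102.   77.] tool cm [19.98 -0.16  0.05] len 200.0
```

Request:
{"op": "jog_arm", "data": {
  "moves": [
    [[0.5, -2.5, 1.8, 4.2, 0], [0.5, -5, 3.6, 8.4, 0], [0.5, -7.5, 5.3, 12.6, 0], [0.5, -10, 7.1, 16.8, 0], [0.5, -12.5, 8.9, 21, 0], [0.5, -15, 10.6, 25.2, 0], [0.5, -17.2, 12.2, 28.9, 0], [0.5, -17.2, 12.2, 28.9, 0]]
  ]
}}

```text
clock: 18.6
tcp_pos: [600.1, -251.8, 418.7]
orientation: [0.194, 0.794, 0.468, -0.335]
ft_force: [-0.5, 0.5, 0.1]
gripper_width: 42.9
```

Request:
{"op": "jog_arm", "data": {
  "moves": [
    [[0.5, 3.8, -0.5, 3.2, 0], [0.5, 7.7, -1.1, 6.4, 0], [0.5, 11.5, -1.6, 9.6, 0], [0.5, 15.4, -2.2, 12.9, 0], [0.5, 15.4, -2.2, 12.9, 0]]
  ]
}}

```text
clock: 19.23
tcp_pos: [586.6, -223.8, 216.5]
orientation: [0.192, 0.793, 0.47, -0.336]
ft_force: [-0.9, 0.5, 0.9]
gripper_width: 42.6
```

```bash
python3 to.py "654,-102,77"; python3 - <<'E'
from station import robot
from h import *
a=robot.snapshot("top");b=robot.snapshot("scene")
A=cv2.resize(a["color"][120:300,200:360],None,fx=2.9,fy=2.9,interpolation=cv2.INTER_CUBIC)[:,:400]
A=cv2.resize(a["color"][125:285,215:355],(420,480),interpolation=cv2.INTER_CUBIC);B=cv2.resize(b["color"][170:300,195:298],(380,480),interpolation=cv2.INTER_CUBIC)
cv2.imwrite("pics/p1.png",np.hstack([A,B])[:,:,::-1])
E
```

```text
19.23 [ 586.6 -223.8  216.5] [-0.8   0.63  1.73  0.8   1.21 -0.74] [-0.9  0.5  0.9]
[[ 0.333  0.874 -0.353]
 [ 0.616 -0.485 -0.62 ]
 [-0.714 -0.011 -0.7  ]]
roll to level y 3.125 6.267
[ 654. -102.   77.] tool cm [19.71  0.14 -0.17] len 197.0
```

View pics/p1.png

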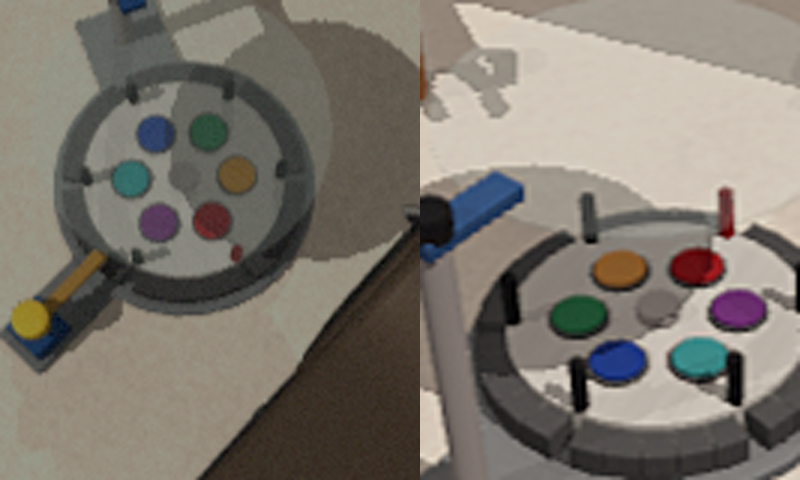

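The top half shows the turntable unmoved, with ruby at ≈(212,220) and its post at (237,253). The arm enters from the lower right. The scene half shows the black post at (588,218) that I will straddle, with clear space around it. I'll insert now.

Request:
{"op": "jog_arm", "data": {
  "moves": [
    [[0.5, 4, 0, 0, 0], [0.5, 8, 0.1, 0, 0], [0.5, 12, 0.1, -0.1, 0], [0.5, 16, 0.1, -0.2, 0], [0.5, 18, 0.1, -0.2, 0], [0.5, 19.7, 0.1, -0.2, 0], [0.5, 19.7, 0.1, -0.2, 0]]
  ]
}}

```text
clock: 20.2
tcp_pos: [656.9, -104.5, 81.2]
orientation: [0.195, 0.794, 0.468, -0.335]
ft_force: [0.1, 0.5, 0.8]
gripper_width: 42.9
```

```bash
cat > ang.py <<'E'
from station import robot
from h import *
import sys
H=np.array([656,1.5])
d=robot.snapshot("top");robot_s=robot.snapshot("scene")
cols=(("orange",(8,110,60),(19,255,255),-90),("green",(50,80,30),(85,255,255),-30),("cyan",(86,100,60),(97,255,255),90),("blue",(100,100,40),(120,255,255),30),("purple",(135,80,40),(165,255,255),150))
for nm,d,H in(("top",d,H),("scene",robot_s,np.array([659,7.]))):
  for c,lo,hi,a0 in cols:
    for q,st in blobs(d,lo,hi,(0,0,560,420),30):
        p=ray(d,*q,47)[:2]-H;r=np.hypot(*p)
        if abs(r-55)<8: print(nm,c,st[4],round(r,1),"ruby ang",round((np.degrees(np.arctan2(p[1],p[0]))-a0+210)%360,1))
if len(sys.argv)>1:
    A=cv2.resize(d["color"],None,fx=1,fy=1)
    a=robot.snapshot("top")["color"];A=cv2.resize(a[125:285,215:355],(420,480),interpolation=cv2.INTER_CUBIC);B=cv2.resize(robot_s["color"][170:300,195:298],(380,480),interpolation=cv2.INTER_CUBIC)
    cv2.imwrite(f"pics/{sys.argv[1]}.png",np.hstack([A,B])[:,:,::-1])
E
python3 ang.py p2; python3 to.py
```

```text
top green 96 55.1 ruby ang 209.5
top cyan 100 54.3 ruby ang 209.1
top blue 99 54.8 ruby ang 209.7
top purple 96 54.5 ruby ang 209.8
scene orange 117 54.7 ruby ang 209.7
scene green 117 54.2 ruby ang 209.7
scene cyan 126 55.0 ruby ang 209.7
scene blue 128 54.6 ruby ang 210.4
scene purple 112 55.4 ruby ang 209.7
20.35 [ 656.8 -105.7   81.8] [-0.58  0.81  1.81  1.05  0.94 -0.9 ] [ 0.6  0.4 -0. ]
[[ 0.339  0.873 -0.35 ]
 [ 0.612 -0.487 -0.623]
 [-0.714 -0.003 -0.7  ]]
roll to level y 3.137 6.278
```

View pics/p2.png

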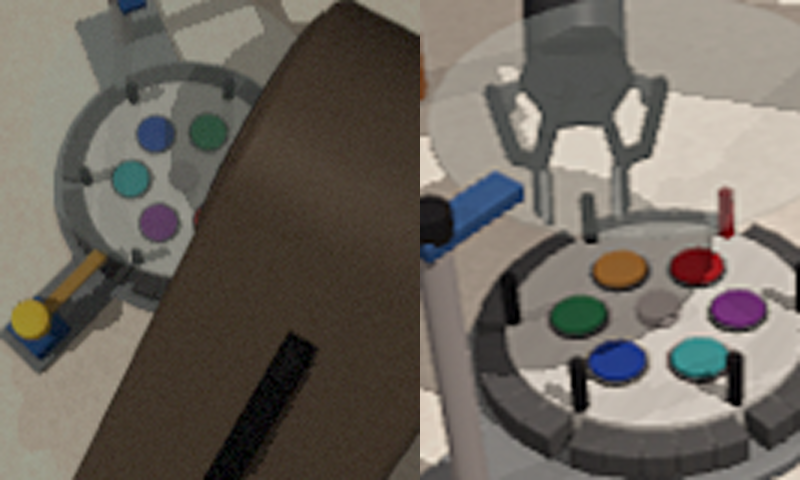

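Scene half: the fingers, at (545,195) and (622,190), sit either side of the black post at (588,218), a little shallow. I'll go 12 mm deeper, narrow the jaws, then start the first stroke.

Request:
{"op": "jog_arm", "data": {
  "moves": [
    [[0.5, 1.2, 0, 0, 0], [0.3, 1.2, 0, 0, 0], [0.28, 1.2, 0, 0, 0], [0.28, 1.2, 0, 0, 0]]
  ]
}}

```text
clock: 20.85
tcp_pos: [660.8, -98.4, 73.3]
orientation: [0.195, 0.795, 0.467, -0.335]
ft_force: [0.1, -0.8, 0.0]
gripper_width: 23.9
```

Request:
{"op": "jog_arm", "data": {
  "moves": [
    [[0.28, -0.2, -0.6, 0.2, 0], [0.28, -0.4, -1.2, 0.4, 0], [0.28, -0.5, -1.8, 0.5, 0], [0.28, -0.65, -2.4, 0.7, 0], [0.28, -0.75, -3.0, 0.8, 0], [0.28, -0.8, -3.65, 0.85, 0], [0.28, -0.85, -4.3, 0.9, 0], [0.28, -0.86, -5.0, 0.9, 0]]
  ]
}}

```text
clock: 21.85
tcp_pos: [610.7, -84.7, 73.3]
orientation: [0.195, 0.795, 0.467, -0.335]
ft_force: [-0.0, 0.2, -0.5]
gripper_width: 23.9
```

```bash
python3 ang.py; python3 to.py; python3 - <<'E'
from h import *
t=dict(np.load("pics/top0.npz"));s=dict(np.load("pics/scene0.npz"))
for d,H in((t,(656,1.5)),(s,(659,7))):
    box=(215,140,325,250) if d is t else (295,240,365,270)
    h=cv2.cvtColor(d["color"],cv2.COLOR_RGB2HSV);m=np.zeros(h.shape[:2],np.uint8);x0,y0,x1,y1=box
    m[y0:y1,x0:x1]=cv2.inRange(h,(8,110,60),(19,255,255))[y0:y1,x0:x1]
    n,l,st,c=cv2.connectedComponentsWithStats(m)
    for i in range(1,n):
        if st[i][4]<60:continue
        v,u=np.nonzero(l==i);P=np.array([ray(d,a,b,72)[:2] for a,b in zip(u,v)])-H
        r=np.hypot(*P.T)
        if r.mean()<90:continue
        vx,vy,x,y=cv2.fitLine(P.astype(np.float32),cv2.DIST_L2,0,.01,.01).ravel()
        print("arm",P.mean(0).round(1),np.degrees(np.arctan2(*P.mean(0)[::-1])).round(1),np.degrees(np.arctan2(vy,vx)).round(1),r.min(),r.max())
E
```

```text
top green 95 54.9 ruby ang 185.8
top cyan 103 54.8 ruby ang 185.3
top blue 87 55.0 ruby ang 184.8
top purple 93 54.5 ruby ang 185.8
scene orange 113 54.8 ruby ang 183.7
scene green 117 54.4 ruby ang 183.4
scene cyan 113 53.5 ruby ang 184.0
scene blue 125 54.2 ruby ang 184.3
scene purple 122 55.1 ruby ang 184.1
21.95 [610.3 -84.4  73.3] [-0.59  0.78  1.93  1.1   0.9  -1.01] [ 0.   0.3 -0.5]
[[ 0.338  0.874 -0.35 ]
 [ 0.613 -0.487 -0.623]
 [-0.714 -0.004 -0.7  ]]
roll to level y 3.136 6.277
arm [-106.2  109.9] 134.0 -47.2 119.10950169555622 186.6493904204608
arm [-104.6  111.5] 133.2 -38.1 116.14759267090504 202.2840478091963
```

Request:
{"op": "jog_arm", "data": {
  "moves": [
    [[0.28, 0, -0.6, 0, 0], [0.28, 0.1, -1.2, -0.1, 0], [0.28, 0.15, -1.8, -0.15, 0], [0.28, 0.25, -2.4, -0.25, 0], [0.28, 0.4, -3.0, -0.4, 0], [0.28, 0.6, -3.6, -0.6, 0], [0.28, 0.75, -4.2, -0.75, 0], [0.28, 0.9, -4.7, -0.9, 0]]
  ]
}}

```text
clock: 22.95
tcp_pos: [575.2, -50.0, 73.3]
orientation: [0.195, 0.794, 0.468, -0.335]
ft_force: [0.7, -0.6, 0.3]
gripper_width: 23.8
```

Request:
{"op": "jog_arm", "data": {
  "moves": [
    [[0.28, 0, 0, 0, 0], [0.28, 0, 0, 0, 0], [0.28, 0, 0, 0, 0], [0.28, 0, 0, 0, 0]]
  ]
}}

```text
clock: 23.45
tcp_pos: [575.3, -50.2, 73.4]
orientation: [0.195, 0.794, 0.468, -0.335]
ft_force: [-0.4, -0.3, -0.5]
gripper_width: 23.9
```

```bash
python3 ang.py; python3 to.py
```

```text
top cyan 96 55.0 ruby ang 154.2
top blue 89 55.1 ruby ang 153.4
top purple 91 54.5 ruby ang 153.8
scene orange 117 54.8 ruby ang 153.7
scene green 104 54.4 ruby ang 153.7
scene cyan 130 54.5 ruby ang 154.4
scene blue 119 54.0 ruby ang 154.2
scene purple 125 55.0 ruby ang 154.2
23.55 [575.3 -50.1  73.3] [-0.58  0.76  2.05  1.18  0.85 -1.11] [-0.4  0.2 -0.2]
[[ 0.338  0.874 -0.35 ]
 [ 0.613 -0.487 -0.622]
 [-0.714 -0.004 -0.7  ]]
roll to level y 3.136 6.277
```

Request:
{"op": "jog_arm", "data": {
  "moves": [
    [[0.28, 0.1, -0.4, -0.1, 0], [0.28, 0.3, -0.8, -0.3, 0], [0.28, 0.45, -1.15, -0.45, 0], [0.28, 0.65, -1.5, -0.65, 0], [0.28, 0.85, -1.8, -0.85, 0], [0.28, 1.05, -2.15, -1.05, 0], [0.28, 1.25, -2.45, -1.3, 0], [0.28, 1.45, -2.75, -1.5, 0]]
  ]
}}

```text
clock: 24.55
tcp_pos: [561.3, -18.2, 73.6]
orientation: [0.195, 0.794, 0.468, -0.335]
ft_force: [-0.4, -1.2, -0.4]
gripper_width: 23.9
```

Request:
{"op": "jog_arm", "data": {
  "moves": [
    [[0.2, 0, 0, 0, 0], [0.1, 0, 0, 0, 0], [0.1, 0, 0, 0, 0], [0.1, 0, 0, 0, 0], [0.1, 0, 0, 0, 0], [0.1, 0, 0, 0, 0]]
  ],
  "squeeze": 20
}}

```text
clock: 25.3
tcp_pos: [560.6, -18.0, 73.6]
orientation: [0.194, 0.794, 0.468, -0.335]
ft_force: [-6.3, -1.2, 4.0]
gripper_width: 11.0
```

```bash
python3 ang.py p3; python3 to.py
```

```text
top cyan 71 56.0 ruby ang 135.8
top purple 90 54.4 ruby ang 132.7
scene orange 117 55.3 ruby ang 132.6
scene green 104 54.4 ruby ang 132.4
scene cyan 126 54.4 ruby ang 132.8
scene blue 116 54.4 ruby ang 132.1
scene purple 114 53.2 ruby ang 132.0
25.45 [560.6 -18.   73.6] [-0.54  0.74  2.11  1.26  0.83 -1.17] [-6.3 -1.7  3.6]
[[ 0.337  0.874 -0.35 ]
 [ 0.613 -0.486 -0.622]
 [-0.714 -0.005 -0.7  ]]
roll to level y 3.134 6.276
```

View pics/p3.png

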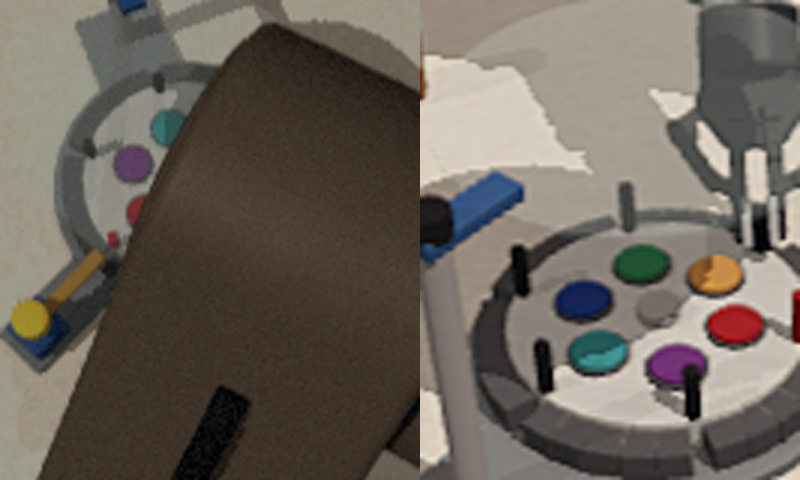

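Scene half: the black post at (760,228) is gripped. Top half: the red post at (113,239) is nearly in line with the brass arm. Ruby reads ≈132.5° and the lock 134.0°, so I'll turn it back about 1.4°.

Request:
{"op": "jog_arm", "data": {
  "moves": [
    [[0.1, -0.06, 0.08, 0.06, 0], [0.1, -0.12, 0.16, 0.12, 0], [0.1, -0.12, 0.16, 0.12, 0], [0.1, -0.12, 0.16, 0.12, 0]]
  ]
}}

```text
clock: 25.95
tcp_pos: [561.1, -20.2, 73.6]
orientation: [0.194, 0.794, 0.468, -0.335]
ft_force: [-2.8, -0.6, 2.1]
gripper_width: 11.5
```

```bash
python3 ang.py; python3 to.py; python3 - <<'E'
from station import robot
from h import *
t=dict(np.load("pics/top0.npz"));s=dict(np.load("pics/scene0.npz"))
for nm,H,o in(("top",(656,1.5),t),("scene",(659,7.),s)):
    d=robot.snapshot(nm);box=(230,175,300,225) if nm=="top" else (240,225,345,270)
    for lo,hi in(((170,100,40),(180,255,255)),((0,120,40),(5,255,255))):
        for q,st in blobs(d,lo,hi,box,5):
            for z in(47,60,81):
                p=ray(d,*q,z)[:2]-H;print(nm,q,st,z,np.hypot(*p).round(1),np.degrees(np.arctan2(p[1],p[0])).round(1))
# scene knob: top face = brighter yellow; fit via projected circle extents
for nm,H,o in(("top",(656,1.5),t),("scene",(659,7.),s)):
    for q,st in blobs(o,(20,140,100),(32,255,255),(215,140,325,250) if nm=="top" else (330,240,365,275)):
        # leftmost/rightmost columns of top disc at z~ knob: use mid column, mid-height z=87
        for z in (87,100):
            p=ray(o,st[0]+st[2]/2-.5,q[1],z)[:2]-H;print(nm,"knob",z,np.hypot(*p).round(1),np.degrees(np.arctan2(p[1],p[0])).round(2))
d=robot.snapshot("scene")["color"][220:290,270:370];cv2.imwrite("pics/p4.png",cv2.resize(d,None,fx=8,fy=8,interpolation=cv2.INTER_CUBIC)[:,:,::-1])
E
```

```text
top cyan 81 55.4 ruby ang 134.7
top purple 89 54.4 ruby ang 133.7
scene orange 121 55.5 ruby ang 133.6
scene green 107 54.3 ruby ang 133.6
scene cyan 126 54.6 ruby ang 134.3
scene blue 110 54.3 ruby ang 133.8
scene purple 116 53.2 ruby ang 133.3
26.05 [561.1 -20.2  73.6] [-0.54  0.74  2.11  1.25  0.83 -1.16] [-3.6 -1.   2.8]
[[ 0.337  0.874 -0.35 ]
 [ 0.613 -0.486 -0.622]
 [-0.714 -0.005 -0.7  ]]
roll to level y 3.134 6.276
top [262. 192.] [261 191   3   3   6] 47 50.1 120.2
top [262. 192.] [261 191   3   3   6] 60 51.5 123.5
top [262. 192.] [261 191   3   3   6] 81 54.0 128.5
top [259.2 197. ] [258 196   3   4   6] 47 66.4 127.8
top [259.2 197. ] [258 196   3   4   6] 60 67.9 130.1
top [259.2 197. ] [258 196   3   4   6] 81 70.6 133.6
top [260.5 195.2] [258 191   6  10  24] 47 59.8 126.0
top [260.5 195.2] [258 191   6  10  24] 60 61.3 128.7
top [260.5 195.2] [258 191   6  10  24] 81 64.0 132.6
top [253.  204.6] [252 203   3   5   8] 47 96.5 131.4
top [253.  204.6] [252 203   3   5   8] 60 97.8 132.9
top [253.  204.6] [252 203   3   5   8] 81 100.1 135.3
scene [298. 255.] [296 248   5  14  43] 47 98.6 144.2
scene [298. 255.] [296 248   5  14  43] 60 100.0 135.7
scene [298. 255.] [296 248   5  14  43] 81 106.4 123.0
scene [280.2 257.2] [273 253  15  10  95] 47 55.1 133.8
scene [280.2 257.2] [273 253  15  10  95] 60 60.4 120.3
scene [280.2 257.2] [273 253  15  10  95] 81 74.4 104.1
scene [296.2 252.7] [296 248   2  10  11] 47 94.3 149.5
scene [296.2 252.7] [296 248   2  10  11] 60 94.4 140.4
scene [296.2 252.7] [296 248   2  10  11] 81 99.4 126.5
scene [282.4 258.6] [281 258   4   2   5] 47 61.8 130.2
scene [282.4 258.6] [281 258   4   2   5] 60 67.6 118.4
scene [282.4 258.6] [281 258   4   2   5] 81 81.7 104.0
top knob 87 214.1 133.29
top knob 100 214.3 133.98
scene knob 87 213.2 134.63
scene knob 100 214.3 130.61
```

View pics/p4.png

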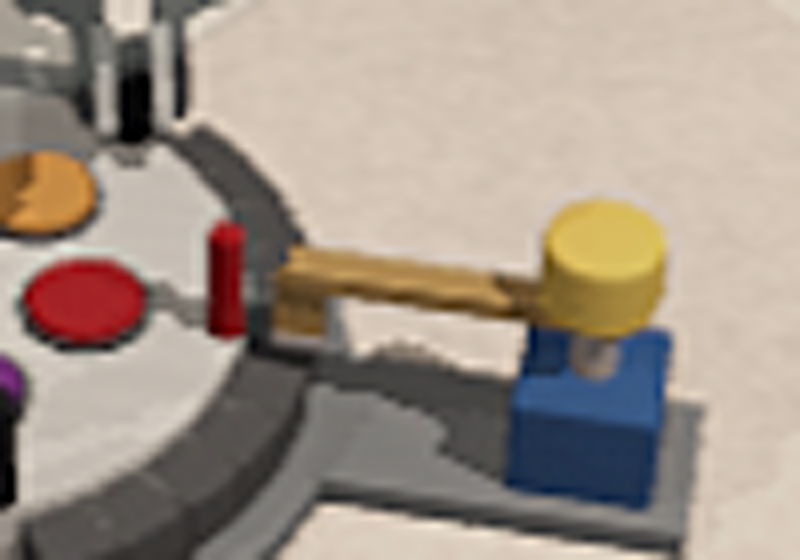

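The crop shows the red post at (228,280) in line with the brass arm's inner end at (300,300), and the station reads 133.7° against the lock's ≈134.0°. I'll release and back out along the tool axis.

Request:
{"op": "jog_arm", "data": {
  "moves": [
    [[0.2, 0, 0, 0, 0], [0.3, 0, 0, 0, 0], [0.45, 0, 0, 0, 0], [0.5, 0, 0, 0, 0], [0.5, -1, 0, 0, 0], [0.5, -2.5, 0, 0, 0], [0.5, -4.5, 0, 0, 0]]
  ]
}}

```text
clock: 27.08
tcp_pos: [545.4, -48.5, 106.5]
orientation: [0.194, 0.794, 0.468, -0.335]
ft_force: [0.1, -0.8, 0.2]
gripper_width: 42.2
```

Request:
{"op": "jog_arm", "data": {
  "moves": [
    [[0.5, -4, 0, 0, 0], [0.4, -8, 0, 0, 0], [0.2, -12, 0, 0, 0], [0, -16, 0, 0, 0], [0, -20, 0, 0, 0]]
  ]
}}

```text
clock: 27.7
tcp_pos: [476.7, -172.6, 251.0]
orientation: [0.194, 0.794, 0.468, -0.336]
ft_force: [1.0, -0.3, 0.1]
gripper_width: -0.1
```

```bash
python3 ang.py; python3 to.py; python3 - <<'E'
from path import *
s=robot.sense();m=R.from_quat(np.roll(s["orientation"],-1)).as_matrix();p=s["tcp_pos"]
k=np.array([508,157,100]);print("x",m[:,0])
t=k-28*m[:,0]+[0,0,0]
sim([(420,-100,420),t-150*m[:,0]+[0,0,0],t+[0,0,40],t,t-[0,0,15]],m,s["qpos"],p,m)
E
```

```text
top orange 99 54.6 ruby ang 134.1
top green 100 55.2 ruby ang 134.0
top cyan 82 54.9 ruby ang 134.2
top blue 89 54.7 ruby ang 133.8
top purple 93 53.8 ruby ang 133.6
scene orange 119 55.0 ruby ang 133.5
scene green 108 54.3 ruby ang 133.6
scene cyan 126 54.6 ruby ang 134.3
scene blue 110 54.2 ruby ang 134.2
scene purple 115 53.2 ruby ang 133.3
27.8 [ 477.6 -174.6  252.2] [-0.88  0.45  1.97  0.78  1.19 -0.84] [ 0.6 -0.9 -0. ]
[[ 0.34   0.873 -0.351]
 [ 0.609 -0.488 -0.625]
 [-0.716 -0.001 -0.698]]
roll to level y 3.14 6.282
x [ 0.34021846  0.60919587 -0.71633218]
(420, -100, 420) [-0.8   0.1   1.98  0.75  1.4  -0.55] 0.0
[447.44111372  48.56313588 227.5071284 ] [-0.46  0.32  2.34  1.16  0.86 -0.91] 0.0
[498.47388306 139.94251576 160.0573011 ] [-0.19  0.5   2.34  1.57  0.72 -1.13] 0.0
[498.47388306 139.94251576 120.0573011 ] [-0.19  0.6   2.36  1.7   0.73 -1.3 ] 0.0
[498.47388306 139.94251576 105.0573011 ] [-0.19  0.63  2.36  1.74  0.74 -1.36] 0.0
```

```bash
python3 to.py "430,20,260" "503,148,150" "503,148,126"
```

```text
27.8 [ 477.6 -174.6  252.2] [-0.88  0.45  1.97  0.78  1.19 -0.84] [ 0.6 -0.9 -0. ]
[[ 0.34   0.873 -0.351]
 [ 0.609 -0.488 -0.625]
 [-0.716 -0.001 -0.698]]
roll to level y 3.14 6.282
[430.  20. 260.] tool cm [  9.68 -13.66 -11.04] len 201.0
[503. 148. 150.] tool cm [18.16  0.13 -2.88] len 184.0
[503. 148. 126.] tool cm [1.72 0.   1.67] len 24.0
```

Request:
{"op": "jog_arm", "data": {
  "moves": [
    [[0, 2.4, -3.4, -2.8, 0], [0, 4.8, -6.8, -5.5, 0], [0, 7.2, -10.2, -8.3, 0], [0, 9.7, -13.7, -11, 0], [0, 9.7, -13.7, -11, 0]]
  ]
}}

```text
clock: 28.42
tcp_pos: [427.1, 23.3, 259.6]
orientation: [0.196, 0.794, 0.468, -0.336]
ft_force: [-0.1, -1.0, 0.1]
gripper_width: -0.0
```

Request:
{"op": "jog_arm", "data": {
  "moves": [
    [[0, 4, 0, -0.7, 0], [0, 8, 0, -1.3, 0], [0, 12, 0.1, -1.9, 0], [0, 15, 0.1, -2.4, 0], [0, 17.5, 0.1, -2.9, 0], [0, 18, 0.1, -2.9, 0], [0, 18, 0.1, -2.9, 0]]
  ]
}}

```text
clock: 29.3
tcp_pos: [498.7, 150.6, 150.8]
orientation: [0.196, 0.794, 0.468, -0.336]
ft_force: [-0.2, -1.0, 0.5]
gripper_width: -0.1
```

```bash
python3 to.py "503,148,150" "503,148,130"; python3 - <<'E'
from station import robot
from h import *
b=robot.snapshot("scene");print(proj(b,[[508,157,100],robot.sense()["tcp_pos"]]).round(0))
cv2.imwrite("pics/p5.png",cv2.resize(b["color"][190:290,270:390],None,fx=6,fy=6,interpolation=cv2.INTER_CUBIC)[:,:,::-1])
E
```

```text
29.3 [498.7 150.6 150.8] [-0.24  0.52  2.35  1.54  0.74 -1.17] [-0.2 -1.   0.5]
[[ 0.337  0.874 -0.35 ]
 [ 0.611 -0.486 -0.625]
 [-0.717 -0.003 -0.697]]
roll to level y 3.137 6.278
[503. 148. 150.] tool cm [0.04 0.51 0.06] len 5.0
[503. 148. 130.] tool cm [1.43 0.01 1.39] len 20.0
[[345. 249.]
 [348. 229.]]
```

View pics/p5.png

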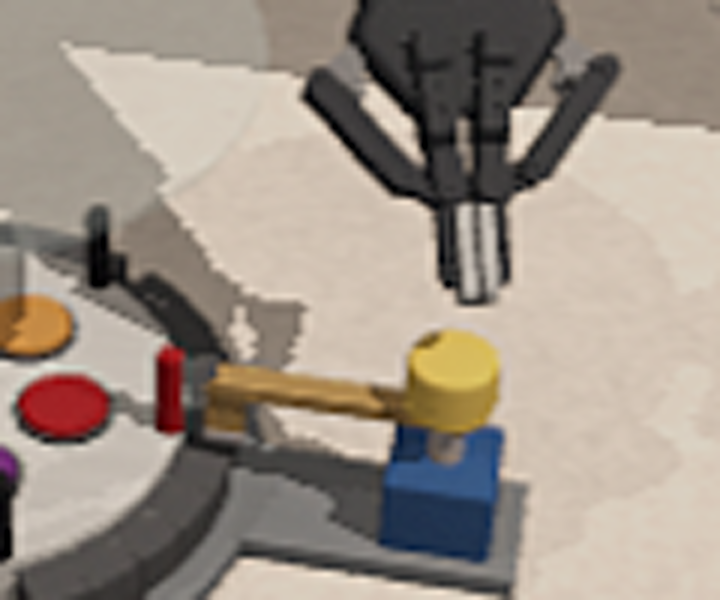

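The closed fingertips, at (475,290), hang just above and slightly right of the knob top at (453,350). I'll shift 5 mm toward it and descend gently.

Request:
{"op": "jog_arm", "data": {
  "moves": [
    [[0, 0.4, 0.3, 0.4, 0], [0, 0.8, 0.5, 0.8, 0], [0, 1.2, 0.5, 1.2, 0], [0, 1.45, 0.5, 1.4, 0], [0, 1.6, 0.5, 1.55, 0], [0, 1.6, 0.5, 1.55, 0]]
  ]
}}

```text
clock: 30.1
tcp_pos: [503.0, 148.1, 128.6]
orientation: [0.196, 0.794, 0.467, -0.336]
ft_force: [-0.2, -0.7, -0.3]
gripper_width: -0.2
```

Request:
{"op": "jog_arm", "data": {
  "moves": [
    [[0, 0.07, 0, 0.07, 0], [0, 0.14, 0, 0.14, 0], [0, 0.21, 0, 0.21, 0], [0, 0.28, 0, 0.28, 0]]
  ]
}}

```text
clock: 30.6
tcp_pos: [503.0, 148.0, 124.7]
orientation: [0.196, 0.794, 0.467, -0.336]
ft_force: [-0.6, 0.9, -0.5]
gripper_width: 0.0
```

Request:
{"op": "jog_arm", "data": {
  "moves": [
    [[0, 0.07, 0, 0.07, 0], [0, 0.14, 0, 0.14, 0], [0, 0.21, 0, 0.21, 0]]
  ]
}}

```text
clock: 30.98
tcp_pos: [503.0, 148.0, 121.7]
orientation: [0.196, 0.794, 0.467, -0.336]
ft_force: [0.5, 0.2, 2.8]
gripper_width: -0.2
```

Request:
{"op": "jog_arm", "data": {
  "moves": [
    [[0, 0.07, 0, 0.07, 0], [0, 0.14, 0, 0.14, 0], [0, 0.21, 0, 0.21, 0]]
  ]
}}

```text
clock: 31.35
tcp_pos: [503.0, 148.0, 118.7]
orientation: [0.196, 0.794, 0.467, -0.336]
ft_force: [0.1, -0.3, 3.0]
gripper_width: -0.3
```

Request:
{"op": "jog_arm", "data": {
  "moves": [
    [[0, 0.07, 0, 0.07, 0], [0, 0.14, 0, 0.14, 0], [0, 0.14, 0, 0.14, 0]]
  ]
}}

```text
clock: 31.72
tcp_pos: [503.0, 148.0, 116.6]
orientation: [0.196, 0.794, 0.467, -0.336]
ft_force: [0.2, 0.1, 1.0]
gripper_width: 0.3
```

Request:
{"op": "jog_arm", "data": {
  "moves": [
    [[0, 0.07, 0, 0.07, 0], [0, 0.14, 0, 0.14, 0], [0, 0.14, 0, 0.14, 0]]
  ]
}}

```text
clock: 32.1
tcp_pos: [502.9, 148.0, 114.6]
orientation: [0.196, 0.794, 0.467, -0.336]
ft_force: [1.1, 1.1, 0.8]
gripper_width: 0.1
```

```bash
python3 ang.py
```

```text
top orange 105 55.3 ruby ang 134.2
top green 99 55.3 ruby ang 133.6
top cyan 85 54.5 ruby ang 134.2
top blue 90 54.9 ruby ang 133.6
top purple 90 54.1 ruby ang 133.6
scene orange 119 55.0 ruby ang 133.5
scene green 109 54.4 ruby ang 133.8
scene cyan 126 54.6 ruby ang 134.3
scene blue 110 54.3 ruby ang 133.8
scene purple 116 53.6 ruby ang 133.2
```

Request:
{"op": "jog_arm", "data": {
  "moves": [
    [[0, 0.07, 0, 0.07, 0], [0, 0.14, 0, 0.14, 0], [0, 0.14, 0, 0.14, 0]]
  ]
}}

```text
clock: 32.58
tcp_pos: [502.9, 147.9, 112.5]
orientation: [0.196, 0.794, 0.467, -0.336]
ft_force: [0.9, 1.4, 1.5]
gripper_width: 0.1
```

Request:
{"op": "jog_arm", "data": {
  "moves": [
    [[0, 0.07, 0, 0.07, 0], [0, 0.14, 0, 0.14, 0], [0, 0.14, 0, 0.14, 0]]
  ]
}}

```text
clock: 32.95
tcp_pos: [502.9, 147.9, 110.4]
orientation: [0.196, 0.794, 0.467, -0.336]
ft_force: [0.9, 1.1, 0.6]
gripper_width: -0.3
```

Request:
{"op": "jog_arm", "data": {
  "moves": [
    [[0, 0.07, 0, 0.07, 0], [0, 0.14, 0, 0.14, 0], [0, 0.14, 0, 0.14, 0]]
  ]
}}

```text
clock: 33.33
tcp_pos: [503.0, 148.1, 109.0]
orientation: [0.195, 0.794, 0.468, -0.335]
ft_force: [-3.4, -4.1, 15.7]
gripper_width: 0.4
```

```bash
python3 - <<'E'
from station import robot
from h import *
b=robot.snapshot("scene");a=robot.snapshot("top")
cv2.imwrite("pics/p6.png",cv2.resize(b["color"][190:290,270:390],None,fx=6,fy=6,interpolation=cv2.INTER_CUBIC)[:,:,::-1])
for d,n,box in((b,"scene",(330,235,370,290)),):
    for q,st in blobs(d,(20,140,100),(32,255,255),box):print(q,st,proj(d,[[508,157,100],[508,157,86]]).round(1).tolist())
E
```

```text
[344.3 259. ] [337 251  15  16 172] [[344.8, 248.7], [344.4, 253.1]]
```

View pics/p6.png

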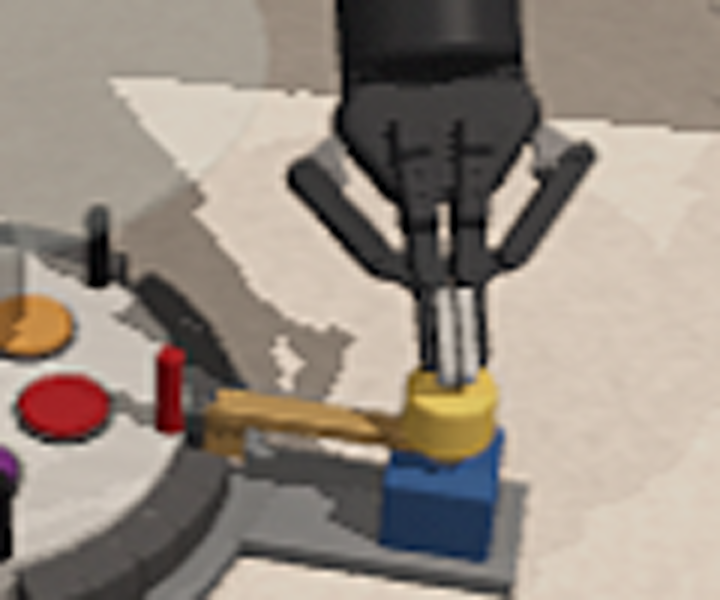

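The knob now sits on its blue block at (450,420) and the arm is lowered. The force rose to 16 N after about 14 mm of travel, which is the bottom stop. I'll retreat and check.

Request:
{"op": "jog_arm", "data": {
  "moves": [
    [[0, -0.4, 0, -0.4, 0], [0, -1.5, 0, -1.5, 0], [0, -3, 0, -3, 0], [0, -5, 0, -5, 0], [0, -7, 0, -7, 0], [0, -7, 0, -7, 0]]
  ]
}}

```text
clock: 34.17
tcp_pos: [504.5, 148.7, 209.8]
orientation: [0.197, 0.795, 0.467, -0.334]
ft_force: [0.0, -0.1, -0.3]
gripper_width: -0.1
```

Request:
{"op": "jog_arm", "data": {
  "moves": [
    [[0, -2, 0, 0, 0], [0, -4, 0, 0, 0], [0, -6, 0, 0, 0], [0, -6, 0, 0, 0], [0, -6, 0, 0, 0]]
  ]
}}

```text
clock: 34.8
tcp_pos: [484.1, 112.2, 252.0]
orientation: [0.197, 0.795, 0.467, -0.335]
ft_force: [-0.0, 0.0, 0.9]
gripper_width: -0.1
```

```bash
python3 ang.py; python3 - <<'E'
from station import robot
from h import *
b=robot.snapshot("scene");o=dict(np.load("pics/scene0.npz"))
for d in(o,b):
    for q,st in blobs(d,(20,140,100),(32,255,255),(330,235,370,290)):print(q,st)
print(proj(b,[[508,157,100],[508,157,86]]).round(1).tolist(),robot.sense()["tcp_pos"],robot.sense()["ft_force"])
cv2.imwrite("pics/p7.png",cv2.resize(b["color"][130:390,160:480],None,fx=2.3,fy=2.3,interpolation=cv2.INTER_CUBIC)[:,:,::-1])
E
```

```text
top orange 103 55.2 ruby ang 133.9
top green 100 55.2 ruby ang 134.0
top cyan 81 54.5 ruby ang 134.2
top blue 89 54.5 ruby ang 133.6
top purple 93 54.1 ruby ang 133.6
scene orange 120 55.3 ruby ang 133.8
scene green 108 54.3 ruby ang 133.6
scene cyan 126 54.6 ruby ang 134.3
scene blue 110 54.3 ruby ang 133.8
scene purple 116 53.5 ruby ang 133.0
[344.8 253.4] [337 246  16  16 209]
[344.4 257.9] [337 250  16  17 207]
[[344.8, 248.7], [344.4, 253.1]] [483.93154718 112.50268057 251.99235706] [-0.05949987 -0.36953086 -0.28790657]
```

View pics/p7.png

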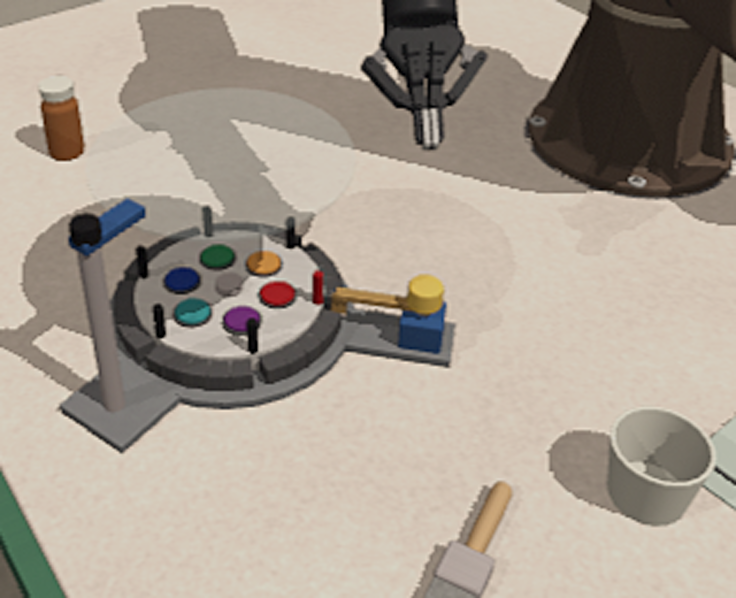

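The red post at (318,288) faces the lock arm and the knob at (425,295) stays down: it moved 4.5 px, where 14 mm predicts 4.4 px. The arm is clear, and the jar, tub and brush look untouched.

```bash
python3 -c "
from station import robot
print(robot.hand_in())"
```

```text
the job is handed in; nothing more can be done
None
```

I turned the turntable about 76° so the ruby station faces the lock, pressed the lock knob fully down, backed the arm clear and handed the job in at about 35 s. The hand-in reports no verdict.

**How it went**
- **Tilting the tool:** the moves cannot tilt the tool directly. I tilted it about 44° by repeatedly asking for poses beyond the arm's reach, away from the scene. That is steeper than the suggested 35–40°, but there was no sign of contact with the guard.
- **Turning:** I straddled one black post, swept it round in one stroke, then gripped it for a 1.4° correction and let go.
- **Pressing:** I pressed the knob with closed fingertips, still tilted. The highest force reading was about 16 N, at the bottom stop.

**Last checks**
- **Alignment:** the ruby station reads about 133.8° in both views, against a lock bearing of 134.0°. That is under 1 mm at the rim. Single roundels scattered from 133.0° to 134.3°.
- **Lock depth:** the knob moved 4.5 px in the image, where 14 mm of travel predicts 4.4 px. The fingers also travelled about 14 mm from first contact before the force rose.
- **Afterwards:** the arm touches nothing. The jar, tub and brush look unmoved, but I judged them by eye only.
- **Disagreement:** absolute positions differed by about 6 mm between the two cameras, so I compared angles within each view. The lock bearing from the side view was less certain, at 133–135° depending on the feature used.

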